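Snap the matching platform onto the bench shaker

ROBOT

A 7-joint arm with a two-finger parallel gripper is mounted at the origin on a cart in front of the work surface, level with it; the furniture and walls round the work are solid. World frame = base frame: x ahead of the robot, y to its left, z up, the work surface at z = 0. Lengths are in mm, angles in rad, forces in N, time in s.
With the tool pointing down it reaches from about 400 to 875 mm from the base axis. Payload 19.3 kg.
Tool frame: the origin (TCP) lies at the very end of the fingers, on their centre line; the grasp point (between the pads) lies 19 mm behind it (grip_point_offset is the z of the grasp point in the tool frame, in mm); z points along the fingers, x is the direction in which the jaws open and shut, and the axes are right-handed (so a half turn about z gives the same grasp; the last joint's range is limited). The gripper opens to 85 mm and grips with 20 to 120 N. Pads are 22 mm wide; open, the fingers measure 114 mm over their backs; the gripper's body (76 mm by 85 mm) begins 54 mm behind the grasp point. The pads swing forward as they close: fully open they stand 13 mm farther back than shut.
Start: joints at [1.189, 0.521, -0.036, 1.599, 0.021, 1.021, -0.113], TCP at [191.705, -594.865, 231.291] pointing down, gripper open.
Joint ranges: [-2.91, 2.91], [-0.3, 2.13], [-1.5, 1.42], [0.17, 2.43], [-1.26, 4.41], [0.16, 1.93], [-2.52, 2.52]. Speed limits (rad/s): [1.89, 1.89, 2.39, 2.39, 3.01, 3.01, 3.01].

INTERFACE

Orientations are given as a 3x3 rotation matrix whose columns are the frame's x, y, z axes.
In Python, from workcell import movep, movel, goto_joints, open_gripper, clamp, wait, inverse_kinematics, read_state, camera, PlanningError, finish_job, grip_point_offset gives the robot as it stands. Calls block until the motion is done:
- movep(position, orientation): joint-space move of the TCP to a pose.
- movel(position, frame=None, max_speed=150, guard=None): straight line of the TCP; frame=None keeps the orientation; max_speed is the mean speed in mm/s. With guard (N) it stops when the force on the tool has changed by that much, and returns True; else False.
- goto_joints(angles): joint-space move.
- open_gripper() and clamp(): open the fingers fully, or close them until they stop; the grip force is fixed at half the most.
- wait(seconds).
- inverse_kinematics(position, orientation): joint angles nearest the present ones, or None.
- read_state(): the state.
- camera(name): name is "scene" or "side" or "wrist"; returns a dict with "image" (384x512x3 uint8, blue, green, red), "range_z" (384x512 float32, mm along the optical axis (not along the pixel's ray), 0 where there is no reading), "fx", "fy", "cx", "cy" (pixels), "cam_to_world" (4x4, takes a point from camera to world coordinates). Camera axes: x right, y up, looking along -z (the intrinsics and any distortion apply to the point x, -y, -z); pixel columns grow to the right and rows downward; lengths in mm; the calibration is good to about 2 mm. A picture is of the moment at which its call begins.
A pose or a line that the arm cannot do raises PlanningError and nothing moves.
- finish_job(): hands the job in, once; it reports no verdict.
The state is a dict: "time": time; "qpos": joint angles; "qvel": joint speeds; "joint_efforts": joint torques, N m; "eef_pos": TCP position; "tool_rot": TCP orientation; "ft_force": force on the tool from outside, world axes, zero at the start; "torque": the same for the moment, N m; "finger_gap": finger opening in mm.
Only numpy, scipy, OpenCV 4.12 (cv2) and the standard library are available. Lean on these libraries where they do the work, as an engineer would, in place of code of your own. Each camera call takes 0.05 s, during which the arm holds its last target.

TASK

The small white bench shaker has no platform on it and a brown dropper bottle has been left standing on its drive unit. Stand the bottle upright in the open pale grey card tray, then take the platform plate whose holes match the shaker's four snap posts, lay it the right way round over them and press it down evenly, never tipping it steeply, until every post has clicked through and the plate is fully home. Leave the other plate and everything else where it is, and never tip the bottle over.

Things in the scene. Friction and masses are not known exactly. Their poses are not given: they have to be found in the camera images.
- shaker: Fixed white drive unit, 115 x 150 mm in plan (its x by y), top face 32 mm above the worktop, origin at the centre of its underside. Four grey snap posts at (x, y) = (36, 52), (-36, 52), (24, -52), (-24, -52) mm: a wide pair at its +y end, a narrow pair at its -y end. Each has a 26 mm wide shoulder, top 44 mm above the worktop, on which the plate rests when home; details under shaker_wide
- shaker_wide (a point): Midway between the posts of the wide pair, 49 mm above the worktop: cover_wide lies here when home. On its shoulder each post has a 12 mm core with a blunt cone tip, 65 mm above the worktop, and a white snap head (14 mm along x, 23 mm along y, middle at 54 mm) whose two sprung cheeks give way along y. A plate laid on the heads rests with its underside at 59 mm; details under shaker_narrow
- shaker_narrow (a point): The same for the narrow pair: cover_narrow lies here when the plate is home. Pressing the plate the last 15 mm down over the heads takes about 5 to 7 N a post (20 to 28 N for all four at once); then the cheeks spring out above it and hold it down
- cover_grip (a point): Matching plate: aluminium, 105 x 140 x 5 mm (its x, y, z), 0.18 to 0.35 kg, flat on the worktop. Black rib handle on its middle, 14 mm wide (x), 60 mm long (y), from 5 to 35 mm above its underside. 18 mm through holes at (x, y) = (36, 52), (-36, 52), (24, -52), (-24, -52) mm: wide pair at +y, narrow at -y. This point is the handle's middle, 20 mm above the underside; axes are the plate's
- cover_wide (a point): The point of the matching plate's top face midway between the holes of its wide pair (52 mm from its centre toward its +y), free for pressing
- cover_narrow (a point): The point of the matching plate's top face midway between the holes of its narrow pair (52 mm from its centre toward its -y), free for pressing: the snap heads that come up through the plate leave 34 mm between them here
- spare_grip (a point): The other plate, of the same size and with the same handle, but with a wide pair of holes (72 mm apart) at both ends, so that it does not fit; to be left alone. This point is the middle of its handle, 20 mm above its underside
- bottle_mid (a point): The brown dropper bottle with a black cap, 78 mm tall, 0.03 to 0.05 kg; its round body is 34 mm across up to 66 mm, its cap 18 mm. It stands on the shaker's top between the posts. This point is on its axis, half-way up (39 mm)
- tray: The fixed grey-white open card tray, 160 x 135 mm in plan (its x by its y); floor 2 mm above the worktop, origin at the centre of its underside; walls 2 mm thick, 50 mm high at its +x side (the back), 32 mm at the sides and about 17 mm in front
- vial_mid (a point): A bystander: white capillary vial with a red cap, standing upright, 19 mm across and 90 mm tall; this point is half-way up
- buds_mid (a point): A bystander: round white tub of cotton buds, 77 mm across and 80 mm tall; this point is half-way up
- puck_mid (a point): A bystander: white rounded sensor puck lying flat, 34 x 55 x 16 mm; its middle
- clip_mid (a point): A bystander: black rounded block lying flat, 30 x 50 x 12 mm; its middle
Things that resemble listed ones, but are neither listed nor needed, are in the scene too. Of the things like the part that bears bottle_mid, leave any that is blue or purple; of the rest the smaller one is meant.

How it is judged (in metres and radians):
On the way, in this order (a step that is already met when the one before it is completed fails the run):
1. the brown bottle stands upright in the card tray (x of bottle_mid in the frame of tray between -0.064 and 0.064 m and y of bottle_mid in the frame of tray between -0.054 and 0.054 m and z of bottle_mid in the frame of tray below 0.046 m and angle between bottle_mid's own z axis and vertical below 0.12 rad and contact force between bottle and the fingers below 0.05 N), for 0.2 s.
2. the matching plate is fully home on all four posts (distance between cover_wide and shaker_wide below 0.005 m and distance between cover_narrow and shaker_narrow below 0.005 m and angle between cover_grip's own z axis and vertical below 0.04 rad), for 0.2 s.
At the end, for the whole second after the job is handed in: The matching plate lies fully home on the shaker, wide pair of holes on wide pair of posts: the midpoints of both hole pairs are within 5 mm of their places and the plate is level within 2.3 degrees. The bottle stands on the tray's floor, upright within 7 degrees. Both are released and at rest (all of step 2 and x of bottle_mid in the frame of tray between -0.064 and 0.064 m and y of bottle_mid in the frame of tray between -0.054 and 0.054 m and z of bottle_mid in the frame of tray below 0.046 m and angle between bottle_mid's own z axis and vertical below 0.12 rad and linear speed of each of bottle, cover below 0.02 m/s); the robot touches nothing.
It fails at once if the plate is tipped more than 17 degrees (angle between cover_grip's own z axis and vertical above 0.3 rad).
It fails at once if the bottle is tipped more than 34 degrees (angle between bottle_mid's own z axis and vertical above 0.6 rad).
It fails at once if the other plate is moved more than 30 mm (distance of spare_grip from where it was at the start of the episode above 0.03 m).
It fails at once if a bystander is knocked over or moved more than 30 mm (distance of any of vial_mid, buds_mid, puck_mid, clip_mid from where it was at the start of the episode above 0.03 m).
It also fails if it takes over 64 s, if anything falls off the work surface, if the arm or the gripper's body presses on something with over 40 N, if the wrist force passes 120 N, or if a joint passes its speed limit or range.

## Working session

There is one attempt and no reset: what is moved stays moved. The work goes in short steps, each a Python script; the robot and the scene stay as the last script left them, time stands still between calls to the robot, and variables do not carry over. Pictures are saved under pics/ and viewed, and the job is handed in when it is done.

```bash
ls; mkdir -p pics
cat > h.py <<'E'
import numpy as np, cv2
from workcell import *
def snap(n,fn):
    c=camera(n); cv2.imwrite(f'pics/{fn}.png',c['image']); np.savez(f'{fn}.npz',**c); return c
def world(c):
    # per-pixel world points from depth
    z=c['range_z'].astype(float); h,w=z.shape
    u,v=np.meshgrid(np.arange(w),np.arange(h))
    x=(u-c['cx'])/c['fx']*z; y=-(v-c['cy'])/c['fy']*z
    P=np.stack([x,y,-z,np.ones_like(z)],-1)@np.array(c['cam_to_world']).T
    P=P[...,:3]; P[z<=0]=np.nan; return P
def onplane(c,u,v,h):
    T=np.array(c['cam_to_world']); d=T[:3,:3]@np.array([(u-c['cx'])/c['fx'],-(v-c['cy'])/c['fy'],-1]); o=T[:3,3]
    return o+d*(h-o[2])/d[2]
E
python3 - <<'E'
from h import *
for n in ('scene','side','wrist'):
    c=snap(n,n+'0'); print(n,{k:v for k,v in c.items() if k not in('image','range_z')})
s=read_state(); print(s,grip_point_offset)
E
```

```text
pics
scene {'fx': 379.66961000717004, 'fy': 379.66961000717004, 'cx': 254.98816528691043, 'cy': 191.38542405487593, 'cam_to_world': array([[-4.85144496e-01,  5.60671724e-01, -6.71030577e-01,
        -3.19715321e+02],
       [-8.74433981e-01, -3.10910542e-01,  3.72424285e-01,
         4.37837223e+02],
       [ 1.77285526e-04,  7.67451531e-01,  6.41106946e-01,
         8.62451369e+02],
       [ 0.00000000e+00,  0.00000000e+00,  0.00000000e+00,
         1.00000000e+00]])}
side {'fx': 352.87590784425043, 'fy': 352.87590784425043, 'cx': 259.27384727169033, 'cy': 193.96798247035827, 'cam_to_world': array([[-9.96437057e-01,  4.68933164e-02, -7.01014128e-02,
         4.26162413e+02],
       [-8.33564895e-02, -4.21017083e-01,  9.03214433e-01,
         1.05946753e+03],
       [ 1.28408278e-02,  9.05839739e-01,  4.23425886e-01,
         5.62260458e+02],
       [ 0.00000000e+00,  0.00000000e+00,  0.00000000e+00,
         1.00000000e+00]])}
wrist {'fx': 288.12303085910247, 'fy': 288.12303085910247, 'cx': 257.5700674126847, 'cy': 187.61253930541508, 'cam_to_world': array([[ 3.06310179e-01,  9.0390
[... 433 characters left out ...]
945]), 'qvel': array([-0.00031162, -0.00138729, -0.00121554, -0.00122744,  0.00110122,
       -0.00010543,  0.00222243]), 'joint_efforts': array([ 1.67409995e-03, -9.27387571e+01,  1.98047027e+00, -3.70057440e+01,
        1.80129264e-02,  6.35468052e-03, -1.51018021e-04]), 'eef_pos': array([ 191.62768598, -594.64034618,  230.86488526]), 'tool_rot': array([[ 3.06763452e-01, -9.51785731e-01, -3.26569842e-04],
       [-9.51785400e-01, -3.06763619e-01,  7.96973732e-04],
       [-8.58727972e-04,  6.63419947e-05, -9.99999629e-01]]), 'ft_force': array([-0.88570221, -0.42301362,  0.23986116]), 'torque': array([0.00263403, 0.01694803, 0.01585938]), 'finger_gap': 85.28590047920858} -18.700000000000003
```

View pics/scene0.png

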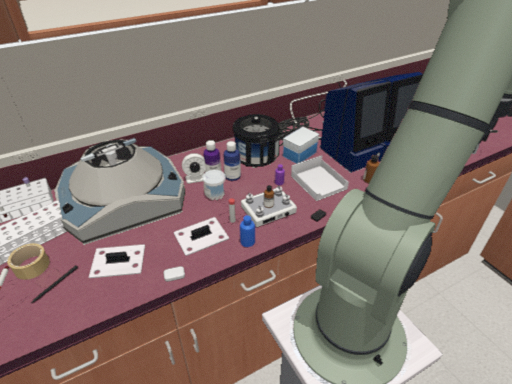

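View pics/side0.png

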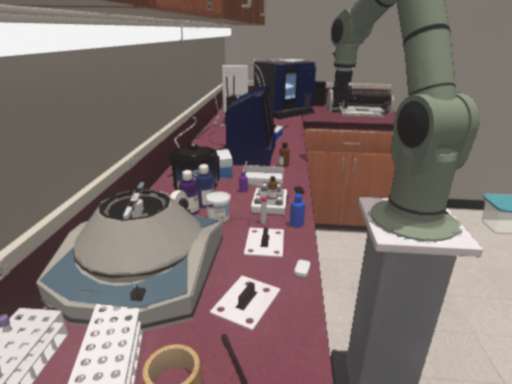

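View pics/wrist0.png

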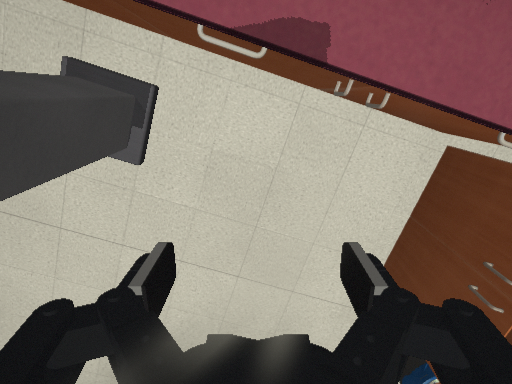

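Run:
```python
import cv2,numpy as np
a=cv2.imread('pics/scene0.png'); b=cv2.imread('pics/side0.png')
A=cv2.resize(a[210:285,80:240],(800,375),interpolation=cv2.INTER_CUBIC)
B=cv2.resize(b[220:330,200:320],(320,293),interpolation=cv2.INTER_CUBIC); 
cv2.imwrite('pics/cA.png',A)
cv2.imwrite('pics/cB.png',cv2.resize(b[220:330,200:320],(654,600),interpolation=cv2.INTER_CUBIC))
cv2.imwrite('pics/cC.png',cv2.resize(a[130:250,190:390],(800,480),interpolation=cv2.INTER_CUBIC))
```

```text
(no output)
```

View pics/cA.png

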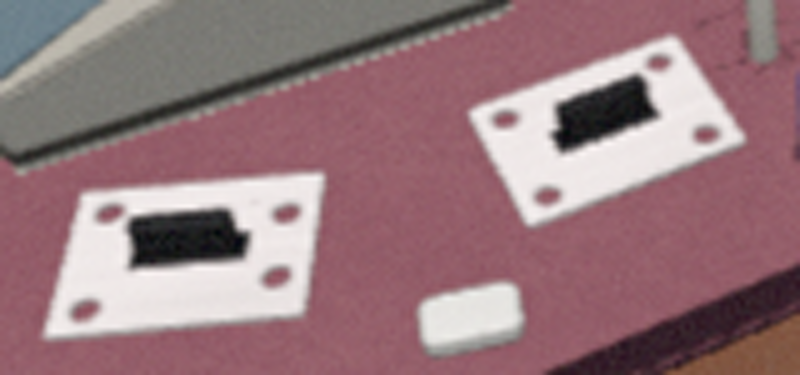

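View pics/cB.png

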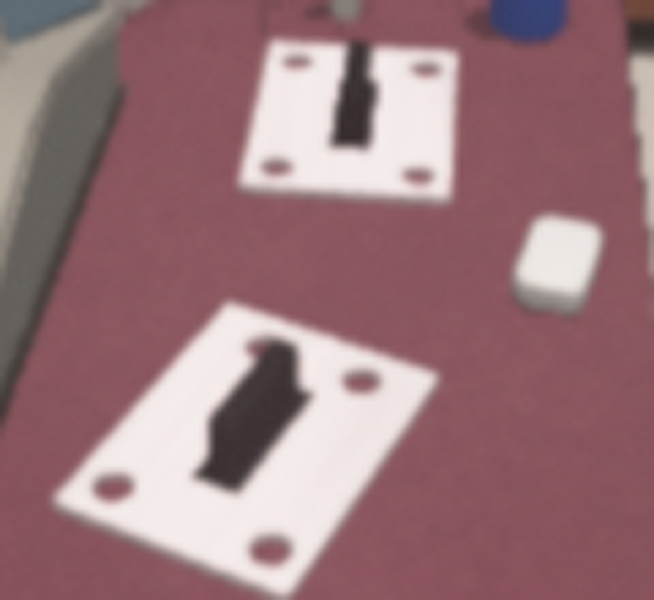

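View pics/cC.png

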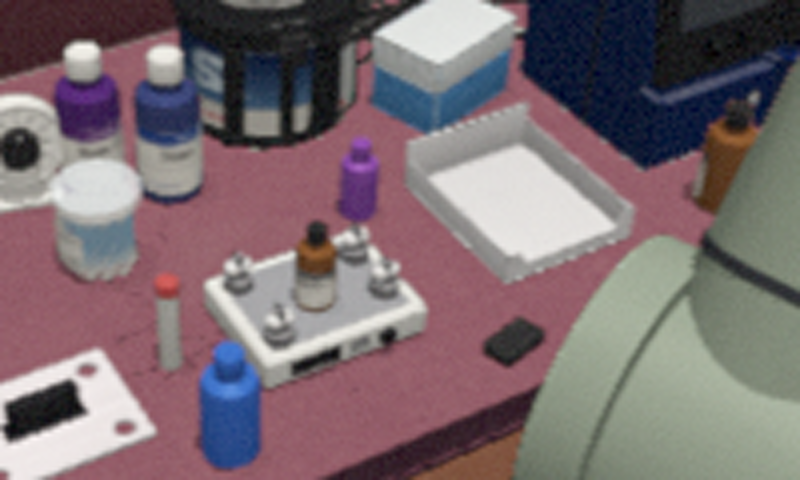

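Run:
```python
from h import *
for n in('scene','side'):
    c=dict(np.load(n+'0.npz')); im=c['image']; P=world(c)
    hsv=cv2.cvtColor(im,cv2.COLOR_BGR2HSV)
    Z=P[...,2]
    print(n)
    wm=((hsv[...,1]<60)&(hsv[...,2]>170)&(Z<70)&(Z>-10)&(P[...,0]>200)&(P[...,0]<800)).astype(np.uint8)
    cs,hi=cv2.findContours(wm,cv2.RETR_CCOMP,cv2.CHAIN_APPROX_NONE)
    for i,k in enumerate(cs):
        if hi[0][i][3]==-1 and cv2.contourArea(k)>150:
            (x,y),wh,a=cv2.minAreaRect(k); m=np.zeros_like(wm); cv2.drawContours(m,[k],-1,1,-1)
            q=np.nanmedian(P[m>0],0); print('blob',int(x),int(y),cv2.contourArea(k),q.round())
            j=hi[0][i][2]
            while j!=-1:
                if cv2.contourArea(cs[j])>4:
                    M=cs[j].reshape(-1,2).mean(0); print('   hole',M.round(1),cv2.contourArea(cs[j]),onplane(c,*M,5).round(1))
                j=hi[0][j][0]
# depth at items
c=dict(np.load('scene0.npz'));P=world(c)
for nm,u,v in [('bottlecap',269,187),('body',269,203),('p1',249,197),('p2',260,211),('p3',279,190),('p4',286,199),('blue',248,232),('vial',232,210),('tub',214,185),('purple',280,175),('trayfloor',319,182),('puck',174,273),('clip',318,215)]:
    print(nm,P[v,u].round(1))
```

```text
scene
blob 173 272 179.0 [370. 313.  16.]
blob 116 260 1383.5 [494. 440.   5.]
   hole [ 96.5 271.5] 22.0 [486.6 500.    5. ]
   hole [134.8 264.7] 22.5 [458.3 399.2   5. ]
   hole [137. 252.] 19.0 [502.5 380.5   5. ]
   hole [116.6 257.4] 284.0 [510.9 438.2   5. ]
   hole [101.2 252.2] 16.5 [553.2 473.1   5. ]
blob 200 234 1141.5 [470. 193.   5.]
   hole [189.2 248.7] 17.5 [439.7 240.7   5. ]
   hole [220.8 236.2] 17.5 [440.5 136.7   5. ]
   hole [180.7 233.2] 17.5 [512.3 240.5   5. ]
   hole [200.2 232.3] 239.5 [486.5 185.7   5. ]
   hole [211.3 221.8] 16.5 [512.3 136.6   5. ]
blob 268 210 245.0 [431. -25.  32.]
blob 30 229 1824.0 [710. 637.  59.]
   hole [ 10.2 245.7] 8.5 [712.1 707.    5. ]
   hole [ 18.8 242.2] 7.5 [715.  683.6   5. ]
   hole [  6.4 244. ] 21.0 [725.1 716.7   5. ]
   hole [ 18.2 239.8] 26.5 [727.  684.4   5. ]
   hole [ 41. 232.] 6.0 [728.8 620.    5. ]
   hole [ 28.8 234.4] 33.0 [736.1 654.3   5. ]
   hole [ 39.9 228.4] 18.0 [747.6 621.3   5. ]
   hole [ 49.3 224.6] 31.0 [751.3 593.5   5. ]
   hole [ 13.7 223.3] 19.5 [812.7 692.2   5. ]
   hole [ 56. 220.] 6.0 
[... 1192 characters left out ...]
[458.8 399.9   5. ]
   hole [245.9 295.7] 356.5 [503. 426.   5.]
blob 302 266 163.5 [372. 320.  18.]
blob 263 241 836.0 [474. 203.   8.]
   hole [276.3 251.6] 11.5 [440.3 241.    5. ]
   hole [250.5 250.2] 10.0 [511.9 241.3   5. ]
   hole [278. 232.] 6.0 [439.2 136.1   5. ]
   hole [254. 231.] 6.0 [512.2 137.9   5. ]
blob 263 175 173.0 [ 522. -319.    5.]
bottlecap [463.5 -46.9 111.8]
body [452.8 -42.2  55.2]
p1 [512.2  -1.5  52.8]
p2 [436.8  -0.   52.3]
p3 [ 495.2 -106.2   52.7]
p4 [ 445.6 -102.2   52.3]
blue [362.4  82.4  66.8]
vial [482.2  75.3  53.6]
tub [596.3  83.8  77.2]
purple [ 567.2 -155.1   49.5]
trayfloor [ 512.3 -290.     4.2]
puck [364.8 313.2  18.7]
clip [ 364.9 -176.    13.8]
```

Run:
```python
from h import *
for n in('scene','side'):
    c=dict(np.load(n+'0.npz')); P=world(c); X,Y,Z=P[...,0],P[...,1],P[...,2]; hsv=cv2.cvtColor(c['image'],cv2.COLOR_BGR2HSV)
    print(n)
    m=(X>380)&(X<660)&(Y<-170)&(Y>-430)&(Z>-3)&(Z<60)&(hsv[...,1]<60)&(hsv[...,2]>110)
    m2=cv2.morphologyEx(m.astype(np.uint8),cv2.MORPH_OPEN,np.ones((2,2)))>0
    q=P[m2]; print(len(q),q.min(0).round(),q.max(0).round(),np.percentile(q,[3,97],0).round())
    r=cv2.minAreaRect(q[:,:2].astype(np.float32)); print('tray',r)
    f=q[(q[:,2]<6)]; print('floor',cv2.minAreaRect(f[:,:2].astype(np.float32)))
    hi=q[q[:,2]>38]; print('high wall', len(hi), np.median(hi,0).round() if len(hi) else '')
    # bottle cap & body
    for lo,h in((100,115),(60,96)):
        m=(abs(X-462)<28)&(abs(Y+45)<28)&(Z>lo)&(Z<h); q=P[m]; print('bottle',lo,len(q),q.mean(0).round(1),q.min(0).round(),q.max(0).round())
    # shaker top
    m=(X>380)&(X<560)&(Y<60)&(Y>-160)&(abs(Z-32)<4); q=P[m]; print('shaker',cv2.minAreaRect(q[:,:2].astype(np.float32)))
    for p in((512,-1),(437,0),(495,-106),(445,-104)):
        m=(np.hypot(X-p[0],Y-p[1])<16)&(Z>47); q=P[m]; print('post',len(q),q.mean(0).round(1),q[q[:,2].argmax()].round(1))
```

```text
scene
1613 [nan nan nan] [nan nan nan] [[nan nan nan]
 [nan nan nan]]
tray ((556.5912475585938, -296.3876037597656), (165.48902893066406, 225.08645629882812), 76.08856201171875)
floor ((538.0179443359375, -309.93524169921875), (182.26657104492188, 220.4131317138672), 88.58460998535156)
high wall 83 [ 596. -292.   45.]
bottle 100 27 [465.9 -45.1 108.4] [458. -54. 101.] [476. -38. 113.]
bottle 60 118 [459.8 -41.7  80.9] [449. -62.  61.] [485. -29.  95.]
shaker ((474.19183349609375, -51.472816467285156), (151.13296508789062, 118.37785339355469), 88.61408996582031)
post 32 [511.1   1.2  58. ] [5.086e+02 3.000e-01 6.910e+01]
post 33 [439.4   2.1  58.6] [440.4   1.7  67.1]
post 32 [ 496.9 -103.    58.5] [ 493.3 -104.3   67.7]
post 30 [ 448.7 -101.3   58.9] [ 450.6 -100.7   66.3]
side
646 [nan nan nan] [nan nan nan] [[nan nan nan]
 [nan nan nan]]
tray ((542.2628784179688, -224.08822631835938), (228.00709533691406, 374.6979675292969), 1.0903899669647217)
floor ((543.815185546875, -305.6471252441406), (228.00709533691406, 211.55064392089844), 1.0903899669647217)
high wall 39 [ 503. -102.   68.]
bottle 100 25 [466.6 -43.9 108.5] [459. -60. 101.] [476. -37. 114.]
bottle 60 109 [466.8 -36.2  79.5] [451. -57.  61.] [483. -28.  95.]
shaker ((474.9316711425781, -49.49452209472656), (150.88006591796875, 116.51673889160156), 88.32971954345703)
post 30 [513.8   3.4  58.1] [509.3   0.6  69.4]
post 34 [441.2   4.8  57.1] [446.2   1.4  69.3]
post 26 [498.  -99.7  59.5] [ 492.9 -102.2   70.1]
post 14 [446.9 -99.2  58.3] [ 449.9 -103.1   67.9]
```

Run:
```python
import cv2
b=cv2.imread('pics/side0.png')
cv2.imwrite('pics/cD.png',cv2.resize(b[135:235,180:310],(780,600),interpolation=cv2.INTER_CUBIC))
a=cv2.imread('pics/scene0.png')
cv2.imwrite('pics/cE.png',cv2.resize(a[170:230,230:310],(800,600),interpolation=cv2.INTER_CUBIC))
```

```text
(no output)
```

View pics/cD.png

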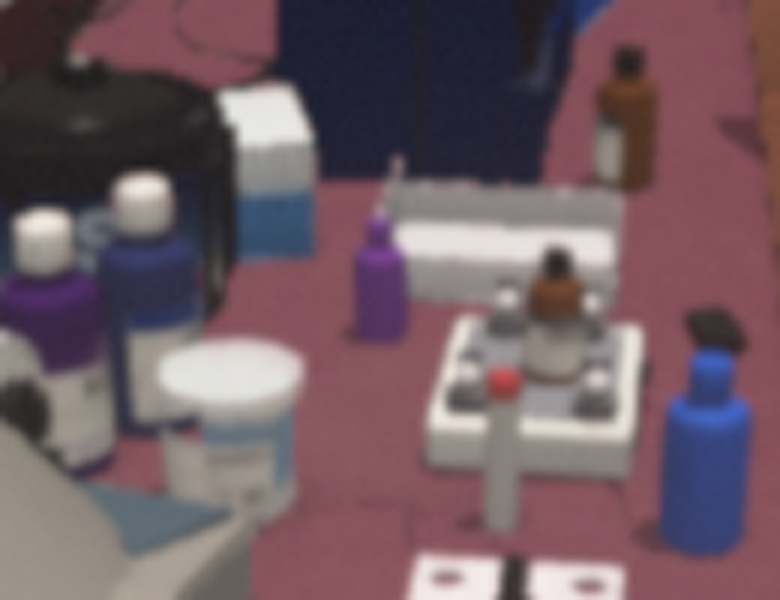

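View pics/cE.png

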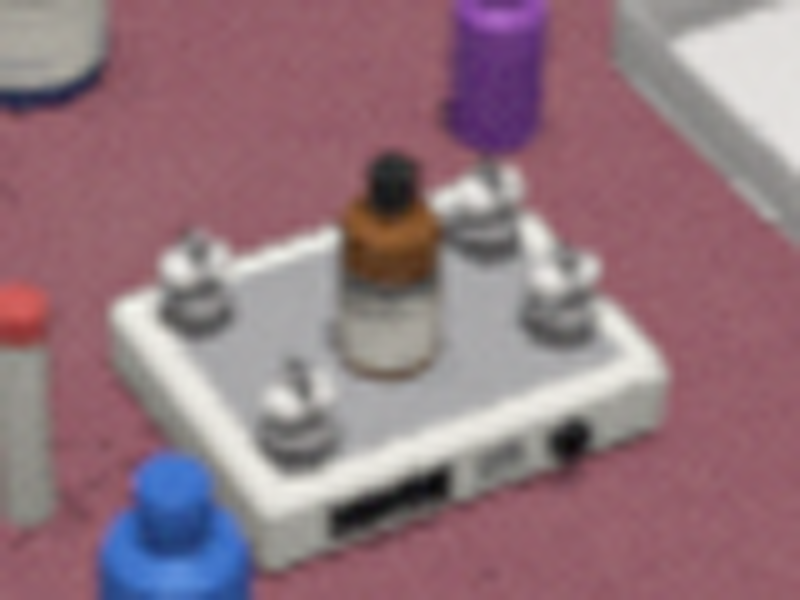

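```bash
cat >> h.py <<'E'
def R(yaw,s=1):
    c,n=s*np.cos(yaw),s*np.sin(yaw); return np.array([[c,n,0],[n,-c,0],[0,0,-1.]])
E
python3 - <<'E'
from h import *
for nm,p,y in(('bottle',(467,-46,66),-.027),('tray',(512,-297,36),0),('plate',(500,438,1),-.387),('shaker',(474,-51,50),-.027)):
  for s in(1,-1):
    for dz in(0,160):
      q=inverse_kinematics([p[0],p[1],p[2]+dz],R(y,s)); print(nm,s,dz,None if q is None else np.round(q,2))
E
```

```text
bottle 1 0 [ 0.34  0.59 -0.48  2.11  0.51  0.56 -0.54]
bottle 1 160 [ 0.47  0.33 -0.61  1.98  0.24  0.9  -0.29]
bottle -1 0 [-0.47  0.66  0.61  2.15 -0.74  0.55 -2.48]
bottle -1 160 [-0.87  0.57  1.2   2.04 -0.64  0.99 -2.5 ]
tray 1 0 [ 0.62  0.75 -0.29  1.81  0.33  0.64  0.14]
tray 1 160 [ 0.71  0.53 -0.4   1.71  0.25  0.95  0.21]
tray -1 0 [ 0.21  0.77  0.32  1.83 -0.39  0.61 -2.38]
tray -1 160 [ 0.18  0.53  0.35  1.74 -0.23  0.91 -2.51]
plate 1 0 [-0.45  0.93 -0.57  1.59  0.64  0.81 -1.68]
plate 1 160 [-0.27  0.82 -0.91  1.52  0.69  1.15 -1.71]
plate -1 0 [-0.13  1.27 -1.28  1.57  1.26  1.3   1.14]
plate -1 160 [-0.13  1.   -1.28  1.51  0.97  1.36  1.27]
shaker 1 0 [ 0.33  0.62 -0.46  2.1   0.53  0.53 -0.55]
shaker 1 160 [ 0.46  0.36 -0.6   1.98  0.26  0.87 -0.3 ]
shaker -1 0 [-0.41  0.68  0.53  2.13 -0.71  0.51 -2.5 ]
shaker -1 160 [-0.8   0.57  1.12  2.04 -0.64  0.94 -2.51]
```

Run:
```python
from h import *
movep([467,-46,240],R(-.027))
snap('wrist','w1'); print(read_state()['time'],read_state()['eef_pos'])
```

```text
2.4 [467.02151182 -46.80762323 239.89572626]
```

View pics/w1.png

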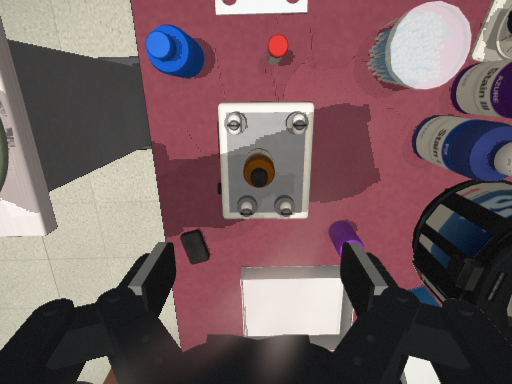

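The wrist view shows the shaker with the wide posts near (235,122) and (300,122), the narrow ones near (246,206) and (285,206), and the small brown bottle's cap at (259,177). The other brown bottle, scene (373,170), is larger, and those at (280,175) and (248,232) are purple and blue. So the one on the shaker is meant.

Run:
```python
from h import *
c=dict(np.load('w1.npz')); P=world(c); Z=P[...,2]
im=c['image']; cv2.imwrite('pics/w1c.png',cv2.resize(im[90:230,205:325],(686,800))[:600] if 0 else cv2.resize(im[95:225,205:325],(554,600),interpolation=cv2.INTER_CUBIC))
q=P[(abs(P[...,0]-467)<20)&(abs(P[...,1]+46)<22)&(Z>104)&(Z<118)]; print('cap',q.mean(0).round(1),len(q),onplane(c,259,177,110).round(1))
rng=[]
for u,v in((235,122),(300,122),(246,206),(285,206)):
    yy,xx=np.mgrid[v-14:v+15,u-14:u+15]; w=P[v-14:v+15,u-14:u+15]; m=(w[...,2]>40)&(w[...,2]<70)
    q=w[m]; t=w[(w[...,2]>48)&(w[...,2]<70)]
    print((xx[m].mean().round(1),yy[m].mean().round(1)),'shoulder+',q.mean(0).round(1),'top',t.mean(0).round(1),len(t))
m=((abs(Z-32)<4)&(abs(P[...,0]-474)<75)&(abs(P[...,1]+51)<95)); q=P[m][:,:2].astype(np.float32); print(cv2.minAreaRect(q))
```

```text
cap [467.3 -46.9 108.6] 236 [467.6 -45.5 110. ]
(np.float64(234.7), np.float64(122.9)) shoulder+ [441.9   1.5  52.2] top [441.5   1.   59.4] 225
(np.float64(296.9), np.float64(122.7)) shoulder+ [ 5.115e+02 -3.000e-01  5.260e+01] top [512.3  -0.8  59.7] 226
(np.float64(246.3), np.float64(207.2)) shoulder+ [ 450.7 -100.8   51.5] top [ 450.5 -101.2   59.7] 171
(np.float64(284.4), np.float64(207.1)) shoulder+ [ 497.7 -101.9   51.7] top [ 497.9 -102.4   59.7] 175
((475.74957275390625, -52.29853820800781), (148.86294555664062, 113.823974609375), 88.75359344482422)
```

View pics/w1c.png

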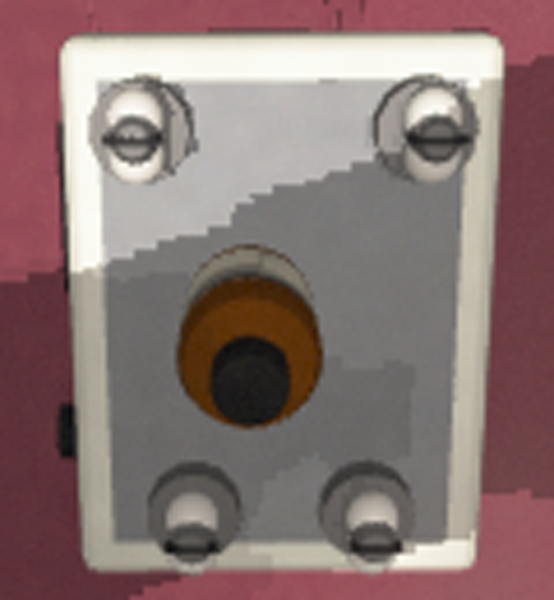

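Run:
```python
from h import *
movel([467.3,-46.5,66],max_speed=150,guard=12)
clamp(); s=read_state(); print(s['time'],s['eef_pos'],s['finger_gap'],s['ft_force'])
movel([467.3,-46.5,185],R(-.027),max_speed=150)
s=read_state(); print(s['time'],s['finger_gap'],s['ft_force'])
snap('side','s2')
snap('wrist','w2')
```

```text
4.2417 [467.50296111 -46.56128499  66.33311072] 32.50462230568418 [-0.31595346 -0.25922562  7.38220809]
5.1833 32.57282606510145 [-0.44699112  0.87843845  0.11436555]
```

View pics/w2.png

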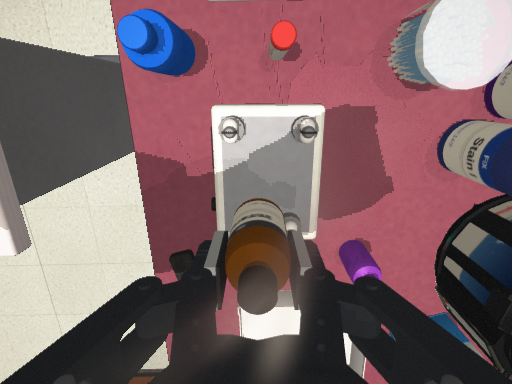

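The bottle is held upright between the pads at about (258,255). The tray comes next.

Run:
```python
from h import *
c=dict(np.load('w1.npz'))
for p in((243,279),(342,279),(246,333)): print(onplane(c,*p,2).round())
c=dict(np.load('scene0.npz'))
for p in((297,176),(323,197),(346,182)): print(onplane(c,*p,2).round())
movel([512,-290,185],R(0),max_speed=200)
movel([512,-290,50],max_speed=180)
print('guard',movel([512,-290,35],max_speed=40,guard=4))
s=read_state(); print(s['time'],s['eef_pos'],s['ft_force'])
```

```text
[ 438. -241.    2.]
[ 591. -245.    2.]
[ 438. -346.    2.]
[ 583. -242.    2.]
[ 440. -254.    2.]
[ 467. -378.    2.]
guard True
7.9667 [ 512.32863019 -290.13109312   35.49935402] [1.00908843 0.93671017 0.65761213]
```

Run:
```python
from h import *
open_gripper(); wait(.1)
movel([512,-290,200],max_speed=200)
c=snap('side','s3'); snap('scene','c3'); snap('wrist','w3')
s=read_state(); print(s['time'],s['finger_gap'])
b=c['image']; cv2.imwrite('pics/s3c.png',cv2.resize(b[135:235,180:310],(780,600),interpolation=cv2.INTER_CUBIC))
```

```text
9.7583 85.259400474923
```

View pics/s3c.png

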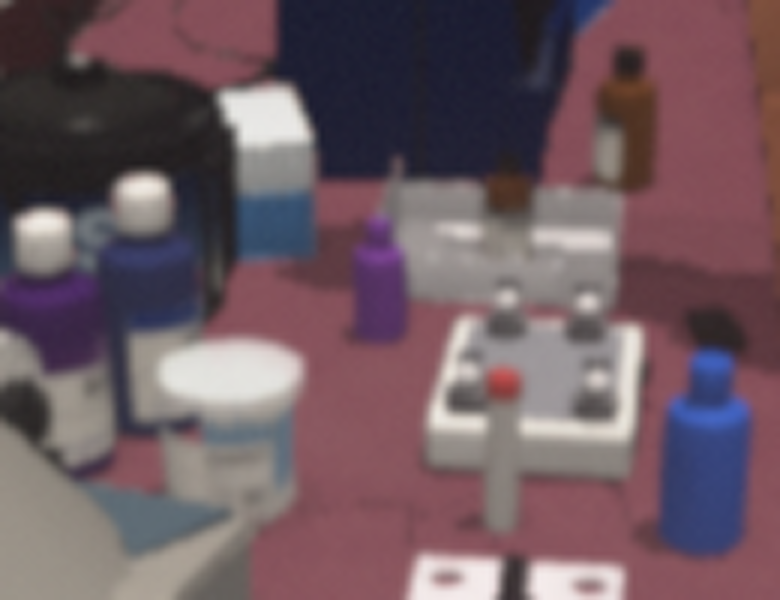

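View pics/w3.png

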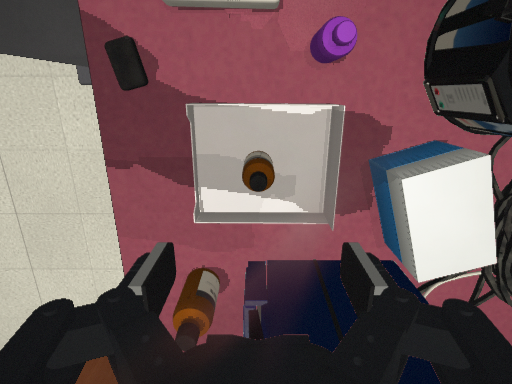

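The bottle stands upright in the tray at wrist pixel (258,172). Next I take a clear look at the bare shaker, then at the plate.

Run:
```python
from h import *
movel([475,-90,220],R(-.027),max_speed=250)
c=snap('wrist','w4'); print(read_state()['time'])
movep([495,400,220],R(-.387))
d=snap('wrist','w5'); print(read_state()['time'])
P=world(c); Z=P[...,2]
m=(abs(P[...,0]-475)<70)&(abs(P[...,1]+51)<90)&(Z>20)
v,u=np.where(m); print(u.min(),u.max(),v.min(),v.max())
cv2.imwrite('pics/w4c.png',cv2.resize(c['image'][v.min():v.max(),u.min():u.max()],None,fx=4.5,fy=4.5,interpolation=cv2.INTER_CUBIC))
```

```text
10.775
12.6083
0 511 60 383
```

View pics/w4c.png

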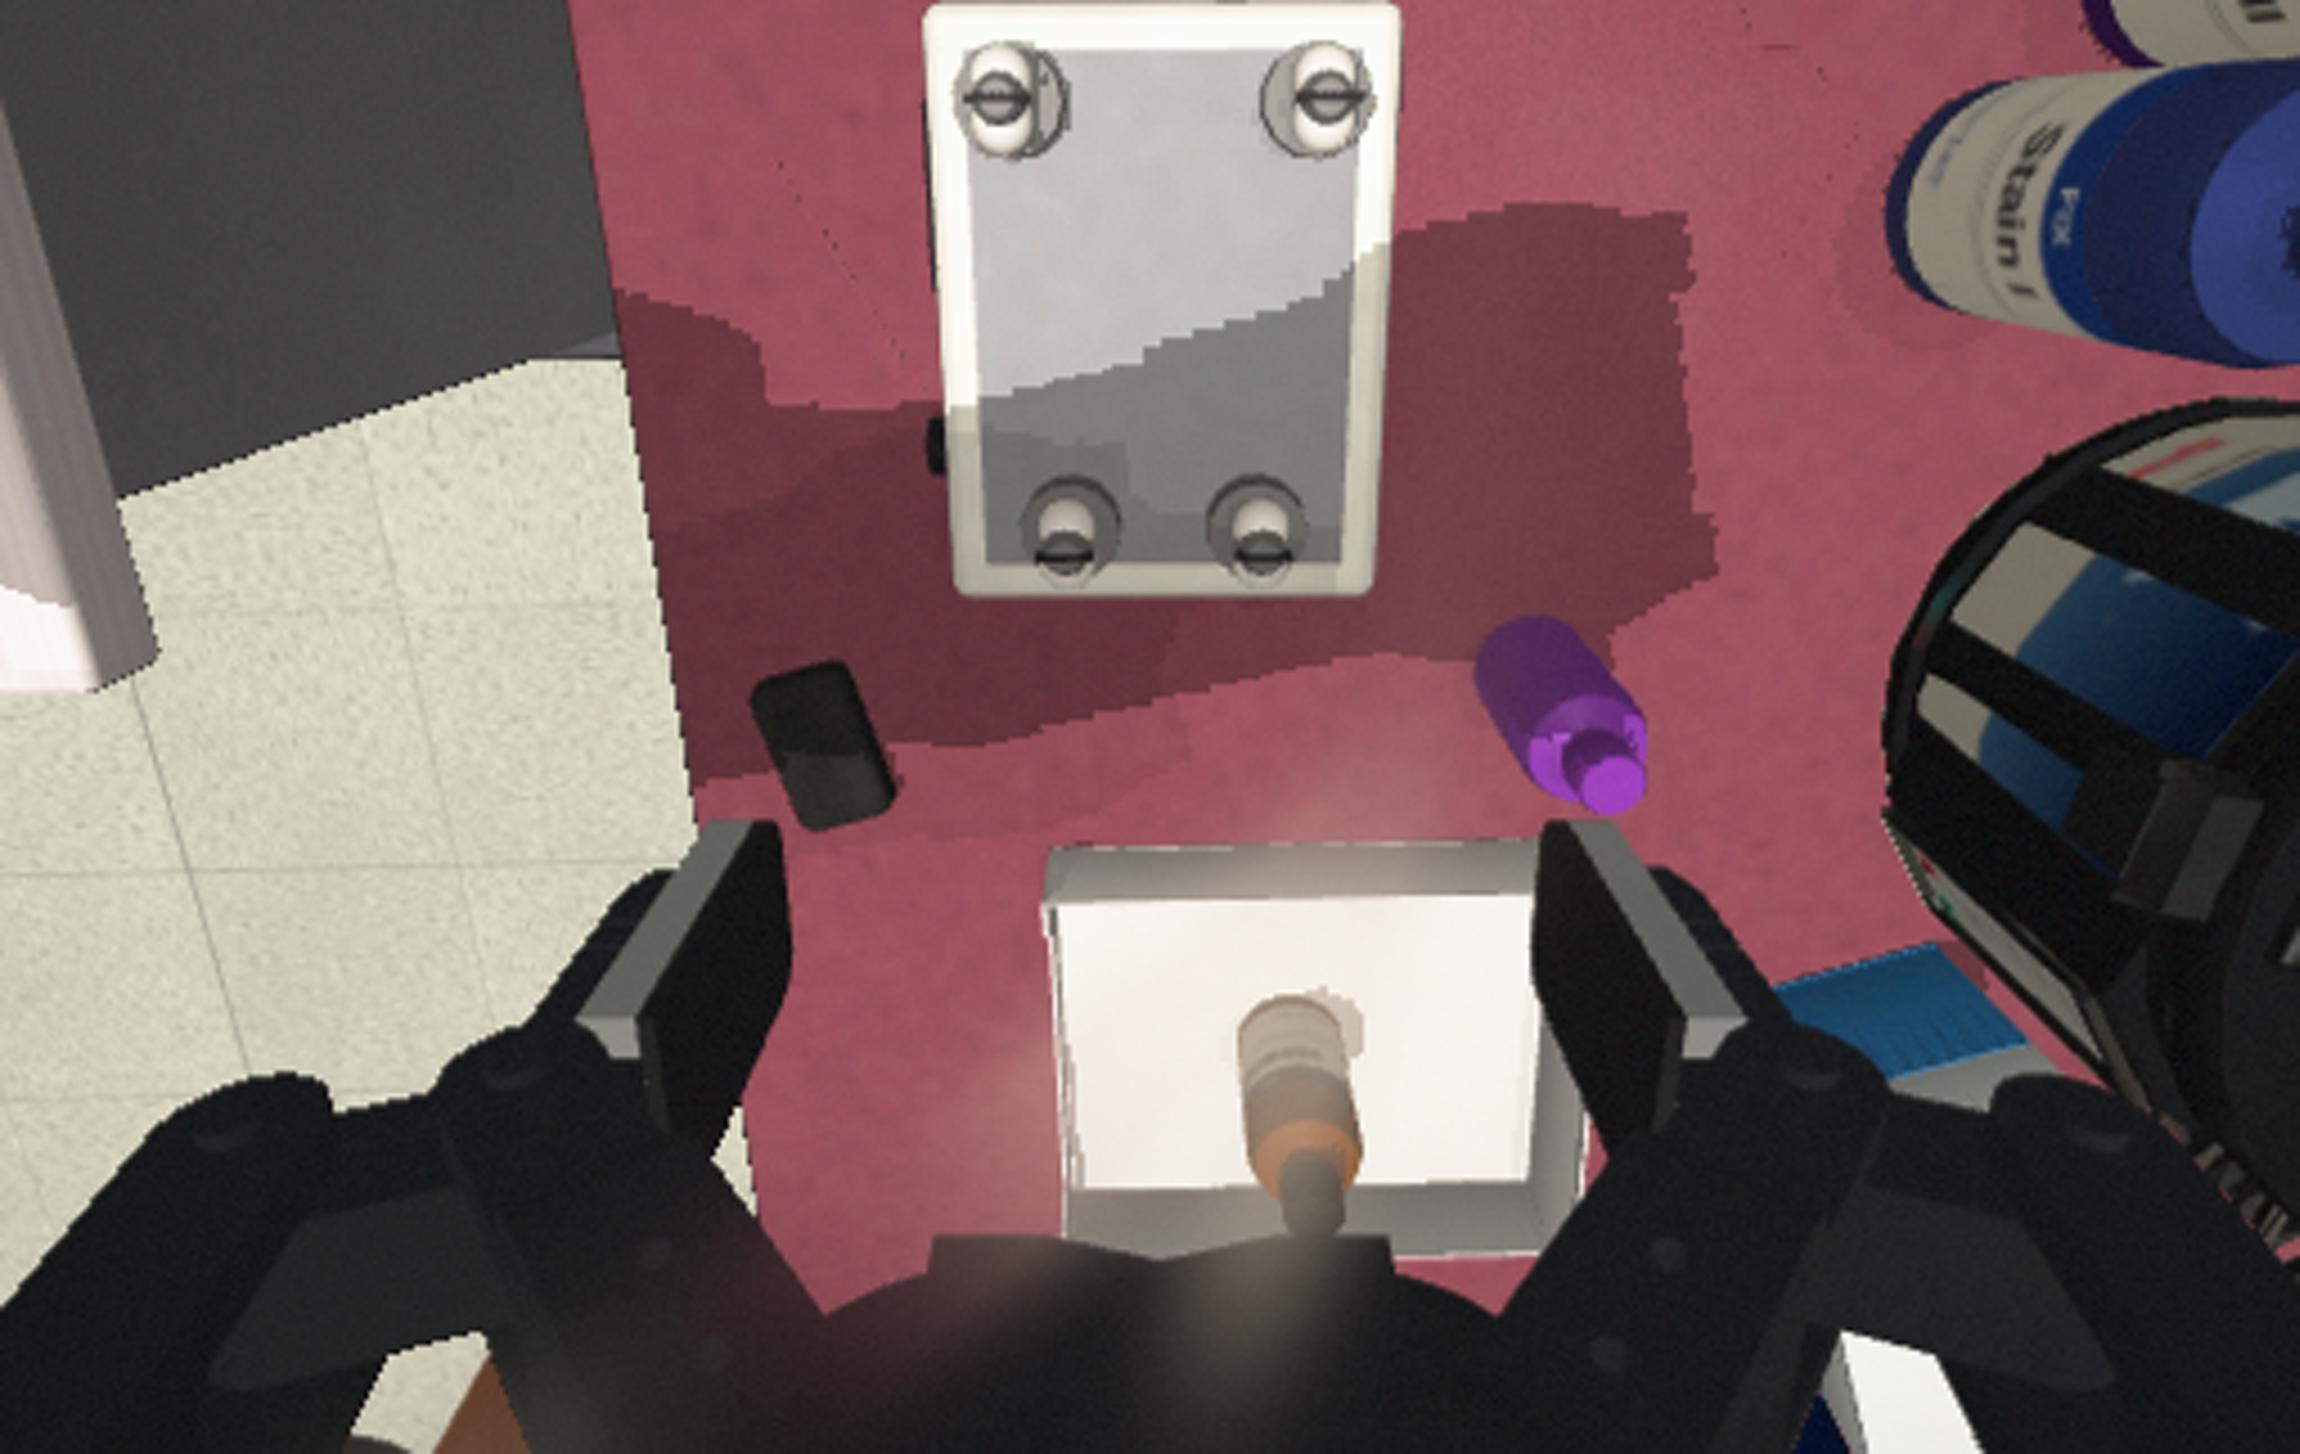

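View pics/w5.png

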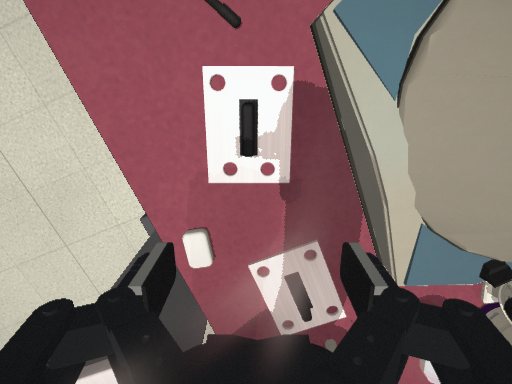

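Run:
```python
from h import *
c=dict(np.load('w4.npz'))
for Zt in(65,):
  for p in((221.6,81.8),(295.3,81.3),(236.2,182.7),(280.4,182.7)): print('tip',onplane(c,*p,Zt).round(1))
P=world(c);Z=P[...,2]
for u,v in((222,82),(294,82),(236,179),(280,179)):
    w=P[v-16:v+17,u-16:u+17]; t=w[(w[...,2]>61)&(w[...,2]<70)]; print('hi',t.mean(0).round(1),len(t))
# shaker outline top edge
hsv=cv2.cvtColor(c['image'],cv2.COLOR_BGR2HSV)
m=((abs(Z-32)<4)&(abs(P[...,0]-474)<75)&(abs(P[...,1]+51)<95)); print(cv2.minAreaRect(P[m][:,:2].astype(np.float32)))
c=dict(np.load('w5.npz')); hsv=cv2.cvtColor(c['image'],cv2.COLOR_BGR2HSV)
m=((hsv[...,1]<70)).astype(np.uint8)
for z0,z1,nm in [(0,0,'')]:
  cs,hi=cv2.findContours(m[60:190,195:300].copy(),cv2.RETR_CCOMP,cv2.CHAIN_APPROX_NONE)
  for i,k in enumerate(cs):
    if hi[0][i][3]>=0 and cv2.contourArea(k)>60:
        M=cv2.moments(k); u,v=M['m10']/M['m00']+195,M['m01']/M['m00']+60; print('hole',round(u,1),round(v,1),cv2.contourArea(k),onplane(c,u,v,4).round(1))
P=world(c); Z=P[...,2]; k=(Z>31)&(Z<40)&(abs(P[...,0]-500)<60)&(abs(P[...,1]-438)<60)
q=P[k]; print('handle',q.mean(0).round(1),cv2.minAreaRect(q[:,:2].astype(np.float32)))
k=(abs(Z-5)<3)&(np.hypot(P[...,0]-500,P[...,1]-438)<95); k[192:]=0;k[:,:198]=0;k[:,300:]=0
k&=hsv[...,1]<70; q=P[k]; print('plate',cv2.minAreaRect(q[:,:2].astype(np.float32)))
```

```text
tip [ 4.42e+02 -3.00e-01  6.50e+01]
tip [513.1  -1.9  65. ]
tip [ 450.8 -102.7   65. ]
tip [ 498.4 -104.1   65. ]
hi [4.412e+02 4.000e-01 6.340e+01] 109
hi [512.7  -1.3  63.4] 103
hi [ 450.6 -103.3   63.4] 82
hi [ 498.2 -104.5   63.5] 77
((475.7708435058594, -52.52245330810547), (148.41949462890625, 113.54499053955078), 88.51302337646484)
hole 267.1 168.5 147.0 [501.9 382.7   4. ]
hole 230.0 168.3 146.0 [458.1 400.8   4. ]
hole 278.5 82.5 200.0 [552.4 473.6   4. ]
hole 217.3 82.3 200.5 [486.5 500.9   4. ]
handle [500.  440.3  33.3] ((499.54022216796875, 439.5140380859375), (59.243247985839844, 13.275789260864258), 68.07112121582031)
plate ((499.3688659667969, 439.19451904296875), (139.95040893554688, 105.13848876953125), 67.6139144897461)
```

Run:
```python
from h import *
y=-.39
movel([499.8,439.4,70],R(y),max_speed=200)
print(movel([499.8,439.4,9],max_speed=100,guard=10))
clamp(); s=read_state(); print(s['time'],s['eef_pos'],s['finger_gap'],s['ft_force'])
movel([499.8,439.4,40],R(y),max_speed=60)
s=read_state(); print(s['time'],s['finger_gap'],s['ft_force'],s['torque'])
snap('wrist','w6');c=snap('side','s6')
cv2.imwrite('pics/s6c.png',cv2.resize(c['image'][220:330,180:320],(763,600),interpolation=cv2.INTER_CUBIC))
```

```text
False
14.95 [499.9623723  439.51386449   9.3241523 ] 12.924598589515771 [-1.28386972 -1.18005869  5.98507168]
15.6167 13.19575675163236 [-0.54335331  0.70062702 -2.49571574] [-0.02180724  0.01989431  0.03045468]
```

View pics/w6.png

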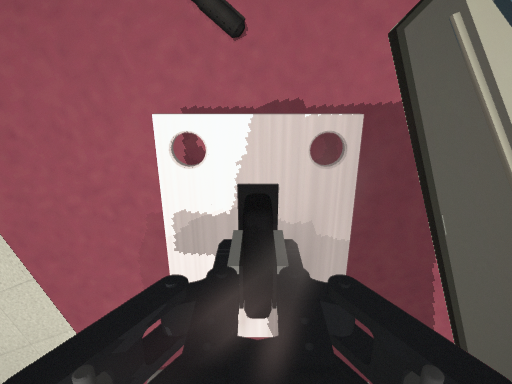

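View pics/s6c.png

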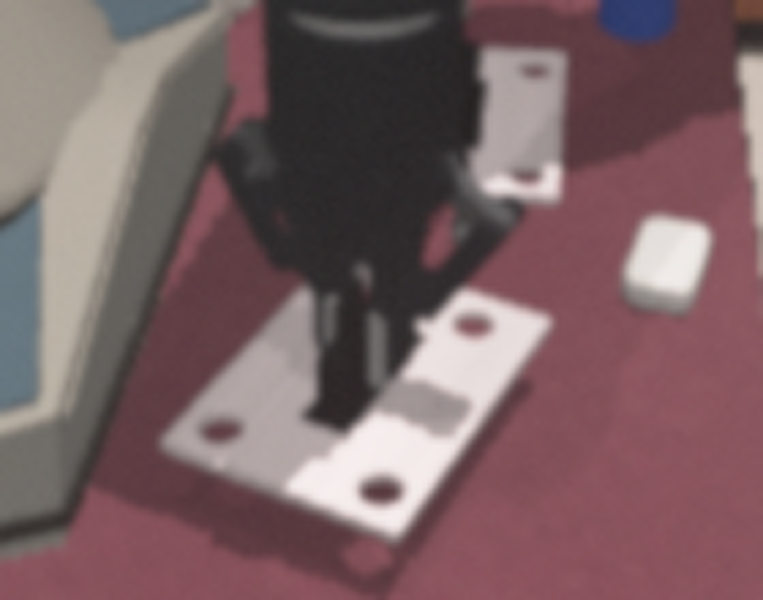

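The plate is held level and centred, with its wide holes at (188,149) and (327,149). I carry it over the shaker.

```bash
cat >> h.py <<'E'
def holes(c,zt,tool,rows=slice(0,260),cols=slice(130,390)):
    hsv=cv2.cvtColor(c['image'],cv2.COLOR_BGR2HSV); P=world(c)
    m=((abs(P[...,2]-zt)<6)).astype(np.uint8)
    T=[]
    cs,hi=cv2.findContours(m,cv2.RETR_CCOMP,cv2.CHAIN_APPROX_NONE)
    for i,k in enumerate(cs):
        if hi[0][i][3]>=0 and cv2.contourArea(k)>300:
            M=cv2.moments(k);u,v=M['m10']/M['m00'],M['m01']/M['m00']; p=onplane(c,u,v,zt)
            print('hole',round(u,1),round(v,1),cv2.contourArea(k),p.round(1)); T.append(p)
    return T
E
python3 - <<'E'
from h import *
c=dict(np.load('w6.npz'))
P=world(c); print('plate z',P[205,190:210,2].mean(),P[130,250:270,2].mean())
T=holes(c,36,None)
s=read_state(); print(s['eef_pos'])
y=-.39
movel([499.8,439.4,180],max_speed=180)
movel([475.9,-52.2,180],R(-.027),max_speed=200)
s=read_state(); print(s['time'],s['eef_pos'],s['ft_force'],s['finger_gap'])
movel([475.9,-52.2,100],max_speed=150)
c=snap('wrist','w7');d=snap('side','s7'); e=snap('scene','c7'); s=read_state(); print(s['time'],s['eef_pos'])
holes(c,96,None)
cv2.imwrite('pics/s7c.png',cv2.resize(d['image'][140:240,190:320],(780,600),interpolation=cv2.INTER_CUBIC))
E
```

```text
plate z 34.500360435323856 34.28313059390693
hole 326.0 148.3 890.5 [551.5 475.2  36. ]
hole 188.8 148.3 895.5 [487.  501.7  36. ]
[499.66108752 439.20888587  39.64836081]
19.25 [475.8964068  -51.65016268 180.00226603] [-0.19222017 -0.86321658 -2.36031529] 12.958432141875464
20.0833 [476.43250554 -52.23907945 100.88514132]
hole 325.9 148.1 883.0 [5.117e+02 3.000e-01 9.600e+01]
hole 188.7 148.2 887.5 [441.6   2.2  96. ]
```

View pics/w7.png

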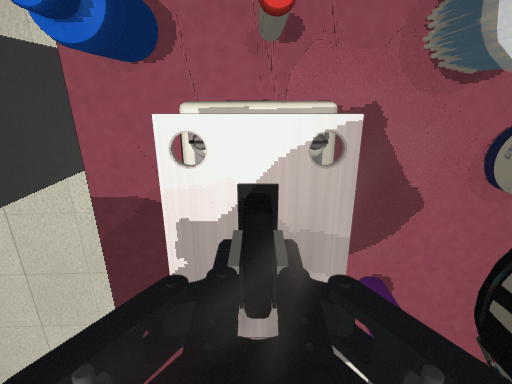

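View pics/s7c.png

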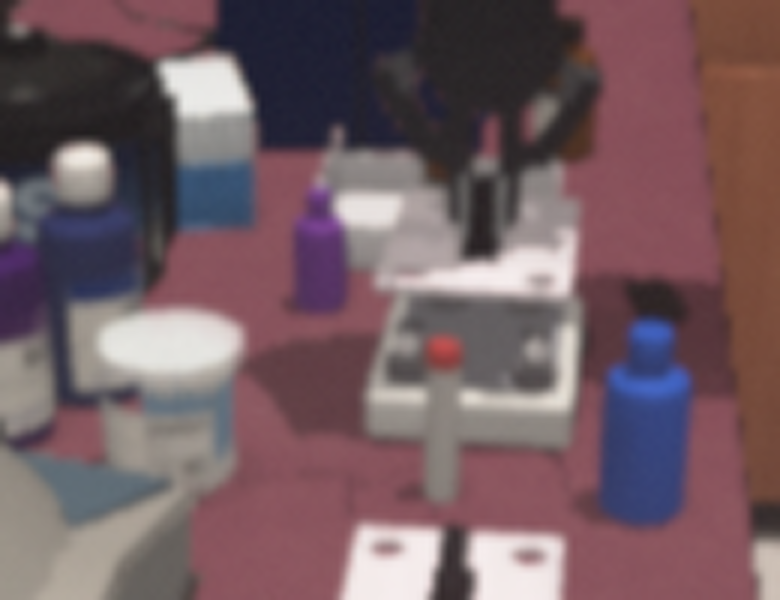

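Run:
```python
from h import *
movel([476.2,-52.9,77],R(-.027),max_speed=80)
c=snap('wrist','w8'); s=read_state(); print(s['time'],s['eef_pos'],s['ft_force'])
holes(c,72,None)
im=c['image']; 
cv2.imwrite('pics/w8c.png',cv2.resize(im[110:190,150:370],(800,291),interpolation=cv2.INTER_CUBIC))
```

```text
20.575 [476.11536691 -52.71052559  76.82544788] [-0.64424856 -0.78977544 -1.60978677]
hole 325.9 148.1 888.0 [ 5.113e+02 -5.000e-01  7.200e+01]
hole 188.8 148.2 883.0 [441.3   1.4  72. ]
```

View pics/w8c.png

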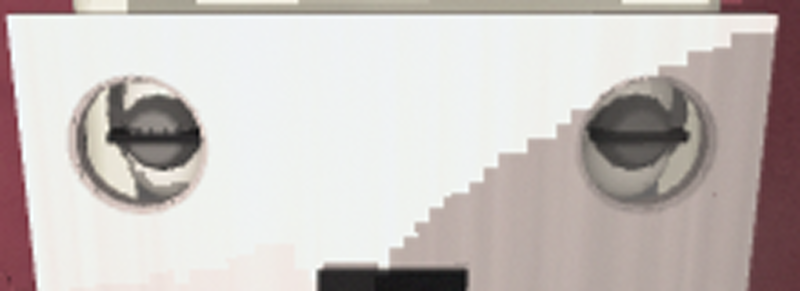

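Run:
```python
from h import *
c=dict(np.load('w8.npz'))
a=[onplane(c,*p,65)for p in((193.2,146),(325.2,146))]; b=[onplane(c,*p,71.6)for p in((187.8,149.6),(328.2,149.6))]
for l in(a,b): print([x.round(1) for x in l],((l[0]+l[1])/2).round(1),np.linalg.norm(l[1]-l[0]).round(1))
P=world(c);
for u in(193,325): w=P[140:158,u-8:u+9]; t=w[(w[...,2]<66.5)&(w[...,2]>60)]; print(t.mean(0).round(1),len(t),np.nanmax(t[:,2]))
```

```text
[array([442.1,   1.3,  65. ]), array([512.5,  -0.6,  65. ])] [4.773e+02 3.000e-01 6.500e+01] 70.5
[array([440.6,   0.6,  71.6]), array([512.6,  -1.3,  71.6])] [ 4.766e+02 -4.000e-01  7.160e+01] 72.0
[4.416e+02 2.000e-01 6.340e+01] 263 65.90347395020342
[512.6  -1.6  63.5] 256 65.5108302362537
```

Run:
```python
from h import *
x,y=476.8,-52.8
def st(g): s=read_state(); print(g,round(s['time'],2),s['eef_pos'].round(2),s['ft_force'].round(1),s['torque'].round(2),round(s['finger_gap'],1))
st(movel([x,y,69],R(-.027),max_speed=60,guard=15))
st(movel([x,y,66],R(-.027),max_speed=30,guard=40))
st(movel([x,y,61],R(-.027),max_speed=30,guard=40))
c=snap('wrist','w9')
cv2.imwrite('pics/w9c.png',cv2.resize(c['image'][100:200,150:370],(800,364),interpolation=cv2.INTER_CUBIC))
```

```text
False 20.86 [476.68 -52.75  68.71] [-0.3  0.1 -1.8] [-0.01  0.02 -0.02] 13.3
False 21.11 [476.94 -52.81  66.11] [-0.3  0.4  1.8] [-0.04  0.11  0.06] 12.9
False 21.43 [476.78 -52.79  60.9 ] [ 2.  -0.3 -5.9] [-0.06 -0.3   0.03] 13.3
```

View pics/w9c.png

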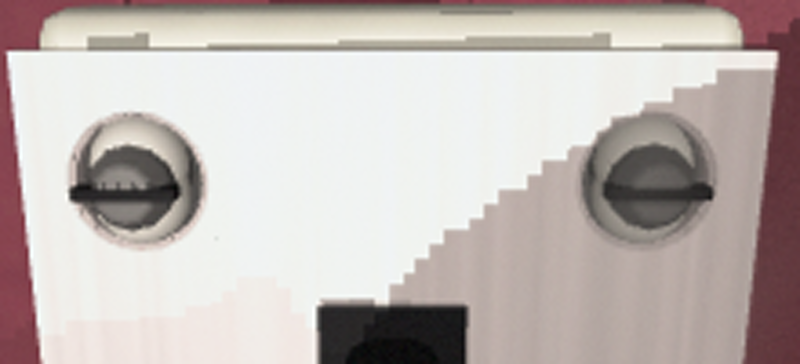

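The wide posts come up centred through both holes, at (125,187) and (657,187) in the crop. I keep pressing.

Run:
```python
from h import *
x,y=476.8,-52.8
def st(g): s=read_state(); print(g,round(s['time'],2),s['eef_pos'].round(2),s['ft_force'].round(1),s['torque'].round(2),round(s['finger_gap'],1))
for z in(58,56,54.5,53,51.5,50):
    g=movel([x,y,z],R(-.027),max_speed=25,guard=45); st(g)
    if g or read_state()['ft_force'][2]>35: break
c=snap('wrist','w10'); d=snap('scene','c10'); e=snap('side','s10')
P=world(c); print('plate top z',[np.nanmedian(P[v-2:v+3,u-2:u+3,2]).round(1) for u,v in((200,165),(258,150),(320,165))])
cv2.imwrite('pics/w10c.png',cv2.resize(c['image'][80:220,130:390],(800,431),interpolation=cv2.INTER_CUBIC))
cv2.imwrite('pics/s10c.png',cv2.resize(e['image'][160:230,220:310],(771,600),interpolation=cv2.INTER_CUBIC))
```

```text
False 21.74 [476.52 -52.79  57.62] [  1.4   0.1 -10.8] [-0.   -0.35  0.1 ] 12.7
False 21.99 [476.63 -52.8   55.63] [  3.4  -0.1 -18.3] [-0.1  -0.69 -0.01] 13.3
False 22.24 [476.55 -52.81  54.17] [  3.5  -1.2 -22. ] [-0.07 -0.71  0.07] 12.6
False 22.49 [476.93 -52.77  53.29] [-0.3  0.3 -2.4] [-0.06  0.15  0.01] 12.4
False 22.74 [477.   -52.82  53.13] [-14.4  -0.7  44.8] [ 0.03  2.99 -0.01] 13.0
plate top z [np.float64(47.8), np.float64(48.0), np.float64(57.3)]
```

View pics/w10c.png

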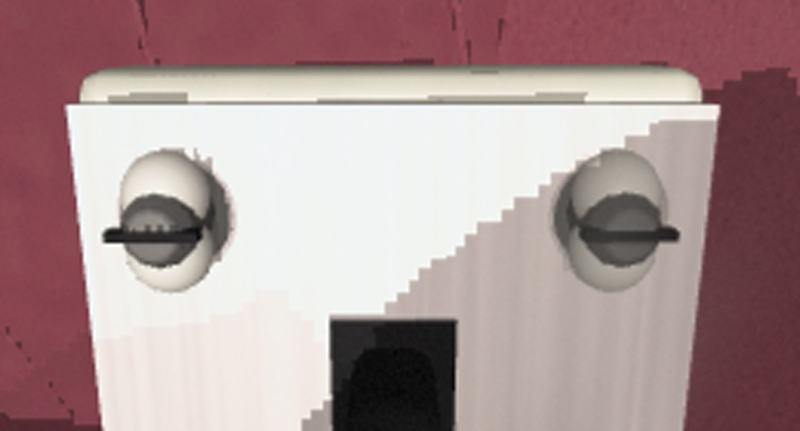

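View pics/s10c.png

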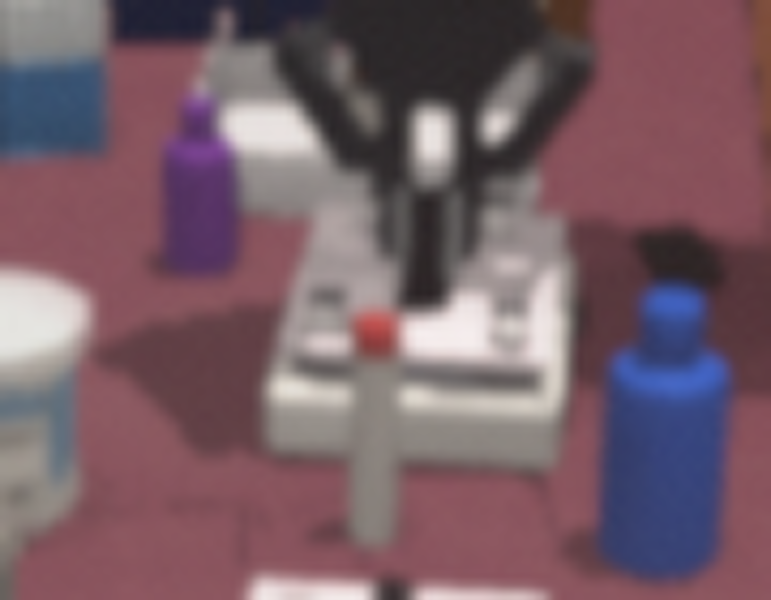

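The heads have come through and spread above the plate at the wide end, and the press hit a hard stop at 45 N. I release and check all four posts from above.

Run:
```python
from h import *
x,y=476.8,-52.8
movel([x,y,53.6],R(-.027),max_speed=20)
open_gripper(); wait(.1)
print(movel([x,y,75],R(-.027),max_speed=60,guard=15))
movel([x,-90,220],R(-.027),max_speed=200)
c=snap('wrist','w11'); d=snap('scene','c11'); e=snap('side','s11'); print(read_state()['time'])
P=world(c); Z=P[...,2]
m=(abs(Z-49)<5)&(abs(P[...,0]-476)<58)&(abs(P[...,1]+52)<75); q=P[m]
A=np.c_[q[:,:2]-[476,-52],np.ones(len(q))]
for _ in range(5):
    k=np.linalg.lstsq(A,q[:,2],rcond=None)[0]; g=abs(A@k-q[:,2])<1.5; A,q=A[g],q[g]
print('plate plane',k.round(4),len(q)); r=cv2.minAreaRect(q[:,:2].astype(np.float32)); print(r)
for yy in(0,-104): print([round(float(np.nanmedian(Z[(abs(P[...,0]-xx)<5)&(abs(P[...,1]-yy)<4)])),1) for xx in(476,)])
cv2.imwrite('pics/w11c.png',cv2.resize(c['image'][50:200,190:330],(560,600),interpolation=cv2.INTER_CUBIC))
cv2.imwrite('pics/s11c.png',cv2.resize(e['image'][135:235,180:310],(780,600),interpolation=cv2.INTER_CUBIC))
cv2.imwrite('pics/c11c.png',cv2.resize(d['image'][130:250,190:350],(800,600),interpolation=cv2.INTER_CUBIC))
```

```text
False
25.5083
plate plane [ 3.00000e-04 -5.00000e-04  4.79032e+01] 10233
((475.80535888671875, -52.86127471923828), (138.92709350585938, 105.19769287109375), 88.45046997070312)
[47.9]
[47.9]
```

View pics/w11c.png

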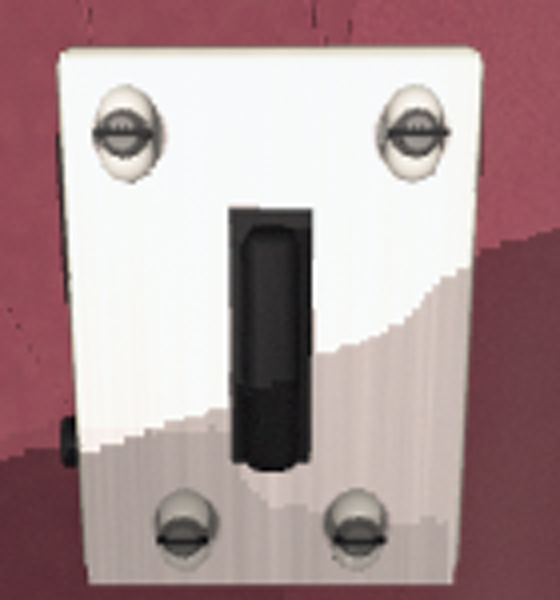

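View pics/s11c.png

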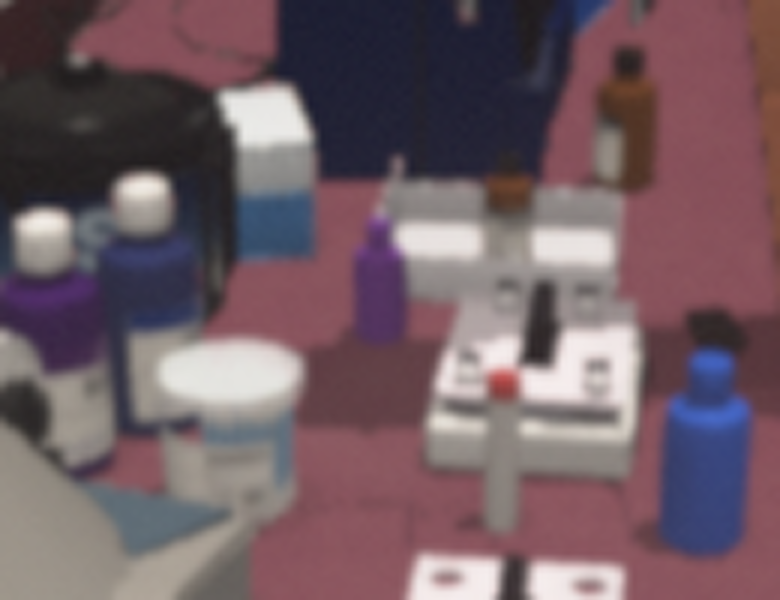

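View pics/c11c.png

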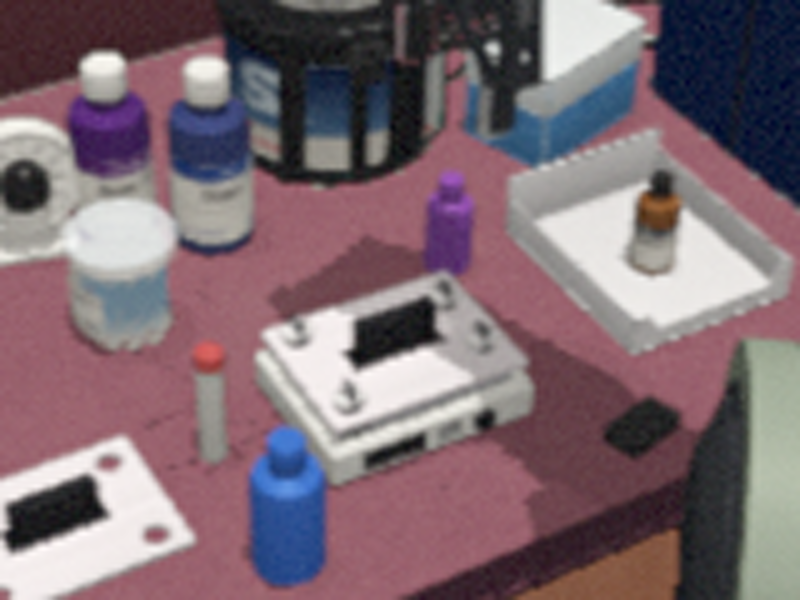

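All four heads stand above the plate: wide pair at crop (125,132) and (413,132), narrow pair at (185,525) and (357,525). The plate is level to within 0.001 rad and its top is at about 48 to 49 mm. The bottle is upright in the tray and the bystanders stand where they were, so I hand in.

Run:
```python
from h import *
wait(.3); print(read_state()['time'], read_state()['ft_force']); print(finish_job())
```

```text
25.8083 [ 0.50732706 -0.95297029 -0.60404308]
the job is handed in; nothing more can be done
None
```

I stood the small brown bottle upright in the card tray. Then I pressed the matching plate, the one with the narrow hole pair, down over the four posts with its wide pair of holes on the wide posts. The job was handed in at 25.8 s of the 64 s allowed; it reports no verdict.

**Plate:** The last wrist picture shows all four snap heads above the plate. Its fitted plane is level to within 0.001 rad, and its outline centre lies within about 1 mm of the shaker's centre. The press ended on a hard stop at about 45 N.

**Bottle and surroundings:** The bottle was upright and released in the tray, and the gripper was clear. The vial, tub, clip and other plate looked unmoved in the last pictures. I judged this by eye and did not measure it. The puck was outside those last crops, so I did not recheck it.

**Disagreement:** The depth reading put the plate's top at 47.9 mm rather than the nominal 49 mm. That is within the 2 mm calibration error and was the same at both ends.

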